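# Lay the firebrick on the torch hearth

### The job

The soft firebrick stands on its long edge on the bench in front of the steel hearth plate. Without picking it up, push it square against the plate's front edge, then push high on its face so that it tips over that edge and lies flat on the plate, and finally slide it home: flush against the aluminium fence below the torch, with neither end sticking out past the fence. Leave the glass ornament, the graphite paddle and the jar of rods standing or lying where they are.

Things in the scene. Friction and masses are not known exactly. Their poses are not given: they have to be found in the camera images.
- plate: Dark steel hearth plate fixed to the bench: 260 (x) x 300 (y) x 15 mm thick, z up. Origin on the bench under it; it reaches from x = -100 mm (front edge) to +160 mm and y = -150 to +150 mm. +x is the way the brick must be pushed. Carries the fence and, behind it, the torch.
- plate_edge (a point): Middle of the plate's front top edge (plate x = -100, y = 0, z = 15 mm): a 15 mm high step from the bench, the stop for the brick's foot and the edge it pivots on. The pushing fingers should rise as the brick leans, keeping to the upper part of its face: held low on the sloping face they jam. Axes as the plate's.
- fence_face (a point): Foot of the aluminium fence's front face, middle (plate x = 60, y = 0, z = 15 mm). Fence 12 mm thick, 280 mm long (y = -140 to +140), its top 45 mm above the bench. Axes as the plate's.
- torch_mouth (a point): Front end of the brass torch bolted behind the fence (plate x = 58, y = 0, z = 125 mm). Its level barrel, 34 mm thick, runs from here to +x; it clears the lying brick.
- brick: Loose cream soft firebrick 76 (x) x 230 (y) x 114 mm (z), 0.64 to 0.92 kg. Origin: centre of its underside as it stands on its long edge, z up, +x towards the plate, up to 0.2 rad askew. Friction about 0.27 to 0.41: pushed below 85 mm height it slides upright. Foot at the plate's edge, it falls over by itself past about 43 degrees of lean, then lies z along plate +x, top 91 mm above the bench.
- brick_center (a point): Centre of the brick, 57 mm along its z from its origin. With the brick home it lies near plate x = 3 mm, 53 mm above the bench.
- ornament: Loose blue glass ornament, a turned figure 44 mm across and 66 mm high, origin under its foot; stands near one end of the brick.
- paddle: Loose graphite paddle lying on the bench beside the plate: 70 x 45 x 12 mm graphite blade with a wooden handle, 200 mm long in all along its x; origin on its underside near the middle.
- rod_jar: Loose blue ceramic jar, 72 mm across and 100 mm high, with coloured glass rods up to about 200 mm high; origin under its foot; stands beside the torch end of the plate.
Things that resemble listed ones, but are neither listed nor needed, are in the scene too. What is shaped like the brick but orange or yellow is not meant.

How it is judged (in metres and radians):
On the way, in this order (a step that is already met when the one before it is completed fails the run):
1. the brick, still upright, has its foot against the plate's front edge (gap at its middle under 8 mm, within 0.1 rad of square) (x of brick_center in the frame of plate between -0.146 and -0.125 m and angle between brick's own z axis and vertical below 0.25 rad and angle between the y axis of brick and the y axis of plate, either way round below 0.1 rad), for 0.05 s.
2. the brick lies flat on the plate (angle between brick's own z axis and vertical between 1.5 and 1.64 rad and z of brick_center in the frame of plate between 0.047 and 0.058 m and x of brick_center in the frame of plate above -0.09 m), for 0.3 s.
At the end, for the whole second after the job is handed in: The brick lies flat on the plate and at rest, its far face against the fence (gap at its middle within 5 mm, square within 0.06 rad), its ends not more than 3 mm past the fence's ends; ornament, paddle and jar within 30 mm of where they were (angle between brick's own z axis and vertical between 1.5 and 1.64 rad and z of brick_center in the frame of plate between 0.047 and 0.058 m and x of brick_center in the frame of plate above -0.002 m and y of brick_center in the frame of plate between -0.028 and 0.028 m and angle between the y axis of brick and the y axis of plate, either way round below 0.06 rad and linear speed of brick below 0.01 m/s and distance of each of ornament, rod_jar, paddle from where it was at the start of the episode below 0.03 m); the robot touches nothing.
It fails at once if the brick is picked up (its centre more than 100 mm above the bench) (z of brick_center in the frame of plate above 0.1 m).
It fails at once if the ornament is knocked over or pushed more than 30 mm (distance of ornament from where it was at the start of the episode above 0.03 m or angle between ornament's own z axis and vertical above 0.5 rad).
It fails at once if the rod_jar is knocked over or pushed more than 30 mm (distance of rod_jar from where it was at the start of the episode above 0.03 m or angle between rod_jar's own z axis and vertical above 0.5 rad).
It fails at once if the paddle is knocked over or pushed more than 30 mm (distance of paddle from where it was at the start of the episode above 0.03 m or angle between paddle's own z axis and vertical above 0.5 rad).
It also fails if it takes over 48 s, if anything falls off the work surface, if the arm or the gripper's body presses on something with over 40 N, if the wrist force passes 120 N, or if a joint passes its speed limit or range.

### The arm

A 6-joint arm with a two-finger parallel gripper is mounted at the origin on the work surface. World frame = base frame: x ahead of the robot, y to its left, z up, the work surface at z = 0. Lengths are in mm, angles in rad, forces in N, time in s.
With the tool pointing down it reaches from about 350 to 975 mm from the base axis. Payload 7.1 kg.
Tool frame: the origin (TCP) lies on the centre line of the jaws, within the pads' length; the fingertips stand 17 mm ahead of it and the grasp point (between the pads) lies 2 mm behind it; z points along the fingers, y is the direction in which the jaws open and shut (so a half turn about z gives the same grasp; the last joint's range is limited). The gripper opens to 88 mm and grips with 3 to 60 N. Pads are 20 mm wide; open, the fingers measure 115 mm over their backs; the gripper's body (75 mm by 178 mm) begins 61 mm behind the grasp point.
Start: joints at [1.234, 0.423, 1.63, -0, 1.089, -0.019], TCP at [195.267, 593.697, 239.675] pointing down, gripper open.
Joint ranges: [-3, 3], [-0.9, 2.11], [0.09, 2.58], [-1.31, 4.45], [0.11, 2.69], [-2.54, 2.54]. Speed limits (rad/s): [2.39, 2.39, 3.01, 3.14, 3.14, 3.14].

### API

Orientations are given as a rotation vector (axis times angle).
In Python, from workcell import ctrl, imaging, workorder gives the robot as it stands. The module is installed in compiled form; this text tells all that it offers.
- The arm moves only by the shell command python3 -m crank 'ROWS' [OPENING]. ROWS is JSON, a list of rows, each an object with "travel": the shift along the tool's x, y, z as a fraction of full scale, a list of three; "turn": the turn about the tool's z as a fraction of full scale. In form: [{"travel": [dx, dy, dz], "turn": turn}, ...]. A call has 1 to 20 rows; each row shifts and turns the pose as measured when the row begins, along the tool's axes as they then stand; what a row does not reach is not made up. Full scale, the value 1, is 5 cm for a shift and 0.1 rad for a turn. A row lasts 1/10 s, in which the tool goes at most 50 mm and 8.59 degrees, less where a joint would pass 70% of its speed; a pose out of reach is approached as far as the arm can. A call with a number of a shift or a turn outside -1 to 1 is refused whole. A call with a gripper value outside its range is refused whole. OPENING is the gripper command: -1 is shut, 1 is fully open, values between are in proportion, set as the call begins (- or left out, the last holds). The fingers move at their own pace and stop on an object; the grip force is fixed at half the most. Time passes only in rows, so rows that do not move let the fingers close. It gives the time, the measured TCP pose, the force and the opening at its end, in the units of the state.
- ctrl.get_obs(): the state, without advancing time (a new reading comes with each control period).
- imaging.get_image(name): name is "side" or "top" or "wrist"; returns the picture (384x512x3 uint8, blue, green, red); there is no depth.
- imaging.camera_info(name): a dict with "camera_matrix" (3x3 intrinsics, pixels), "rvec" (rotation vector, rad) and "tvec" (3), from world to camera coordinates, as OpenCV has them. Camera axes: x right, y down, z forward; pixel columns grow to the right and rows downward; lengths in mm; the calibration is good to about 2 mm. The wrist camera is an equidistant fisheye: a pixel r from the principal point sees the ray r / f radians off the axis. A picture is of the moment at which its call begins: read the wrist's pose just before it. camera_info takes no time and is no camera call; for the wrist camera it gives the pose at the moment of the call.
- workorder.close_job(): hands the job in, once; it reports no verdict.
The state is a dict: "t": time; "qpos": joint angles; "qvel": joint speeds; "joint_torque": joint torques, N m; "ee_pos": TCP position; "orientation": TCP orientation; "ft_force": force on the tool from outside, world axes, zero at the start; "moment": the same for the moment, N m; "width": finger opening in mm.
Only numpy, scipy, OpenCV 4.12 (cv2) and the standard library are available. Lean on these libraries where they do the work, as an engineer would, in place of code of your own. Each camera call takes 0.05 s, during which the arm holds its last target.

## Working session

There is one attempt and no reset: what is moved stays moved. The work goes in short steps, Python scripts to look and compute and a shell command to move; the robot and the scene stay as the last step left them, time stands still between calls to the robot, and variables do not carry over. Pictures are saved under pics/ and viewed, and the job is handed in when it is done.

```bash
mkdir -p pics
python3 - <<'E'
from workcell import ctrl, imaging
import cv2
o=ctrl.get_obs(); print({k:(v if not hasattr(v,'round') else v) for k,v in o.items()})
for n in ["side","top","wrist"]:
    print(n,imaging.camera_info(n))
    cv2.imwrite(f"pics/{n}0.png",imaging.get_image(n))
E
```

```text
{'t': 0.0, 'qpos': array([ 1.23402556e+00,  4.23835508e-01,  1.63067518e+00, -2.21006101e-05,
        1.08858427e+00, -1.89845472e-02]), 'qvel': array([-8.61286246e-05, -1.11969727e-03,  2.70402449e-04,  1.31237063e-04,
       -1.36790058e-03, -1.10707569e-03]), 'joint_torque': array([-9.60303842e-04, -5.44608700e+01, -2.73681074e+01,  6.43412699e-02,
        2.25659413e-02, -1.00455575e-04]), 'ee_pos': array([195.0902618 , 593.22441682, 238.91082209]), 'orientation': array([-4.97024552e-01, -3.10177634e+00,  2.32783757e-03]), 'ft_force': array([-0.14337948, -0.79895279,  0.21190781]), 'moment': array([ 0.05686916, -0.02864384,  0.03716636]), 'width': 87.68849516942211}
side {'camera_matrix': array([[455.86938031,   0.        , 265.3123187 ],
       [  0.        , 455.86938031, 197.89325488],
       [  0.        ,   0.        ,   1.        ]]), 'rvec': array([ 2.44852995, -0.01260145,  0.0298262 ]), 'tvec': array([-540.40391337,  -47.32334224, 1620.41279296])}
top {'camera_matrix': array([[405.18045402,   0.        , 252.82052152],
       [  0.        , 405.18045402, 193.81259757],
       [  0.        ,   0.        ,   1.        ]]), 'rvec': array([ 2.12341651, -2.13189793,  0.19776944]), 'tvec': array([-156.17483794,  517.48494355, 1416.22694015])}
wrist {'camera_matrix': array([[297.31863964,   0.        , 256.96851091],
       [  0.        , 297.31863964, 191.44039042],
       [  0.        ,   0.        ,   1.        ]]), 'rvec': array([-2.33385424, -1.68923232, -0.25945763]), 'tvec': array([-623.61752398,  -37.69964237,  392.30184084])}
```

View pics/side0.png

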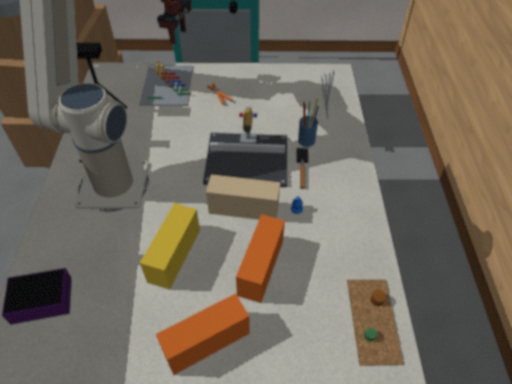

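View pics/top0.png

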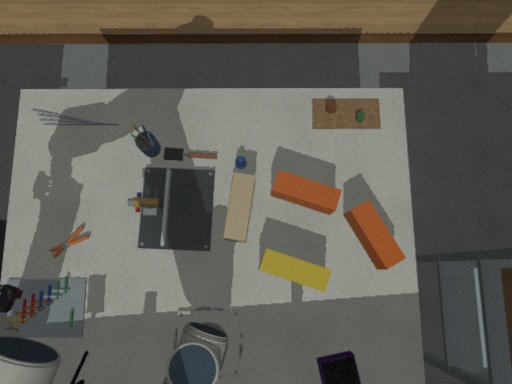

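View pics/wrist0.png

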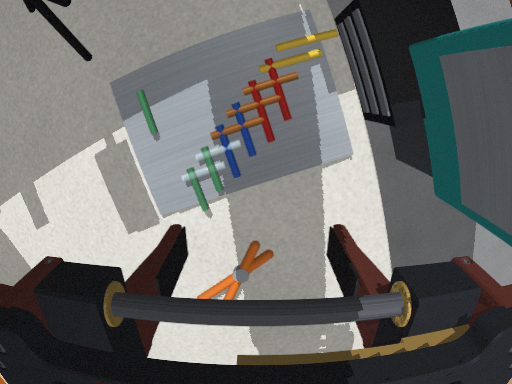

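Cream brick: top view at (239,206), side view at (243,197). The orange bricks at (306,192) and (374,235) and the yellow one at (295,270) are look-alikes, excluded by colour. I'll confirm in enlarged crops.

```bash
cat > h.py <<'E'
import numpy as np, cv2
from workcell import ctrl, imaging
def ray(n,uv,info=None):
    i=info or imaging.camera_info(n); K=i["camera_matrix"]; R=cv2.Rodrigues(i["rvec"])[0]; t=i["tvec"]
    uv=np.atleast_2d(np.float64(uv)); d=np.c_[uv,np.ones(len(uv))]@np.linalg.inv(K).T@R
    return -R.T@t, d
def cast(n,uv,z):
    c,d=ray(n,uv); return c+d*((z-c[2])/d[:,2])[:,None]
def proj(n,P):
    i=imaging.camera_info(n); return cv2.projectPoints(np.float64(P).reshape(-1,1,3),i["rvec"],i["tvec"],i["camera_matrix"],None)[0][:,0]
E
python3 - <<'E'
import cv2
a=cv2.imread('pics/top0.png')[110:280,110:290]; cv2.imwrite('pics/topc.png',cv2.resize(a,None,fx=3.5,fy=3.5,interpolation=cv2.INTER_CUBIC))
a=cv2.imread('pics/side0.png')[90:240,190:350]; cv2.imwrite('pics/sidec.png',cv2.resize(a,None,fx=4,fy=4,interpolation=cv2.INTER_CUBIC))
E
```

```text
(no output)
```

View pics/topc.png

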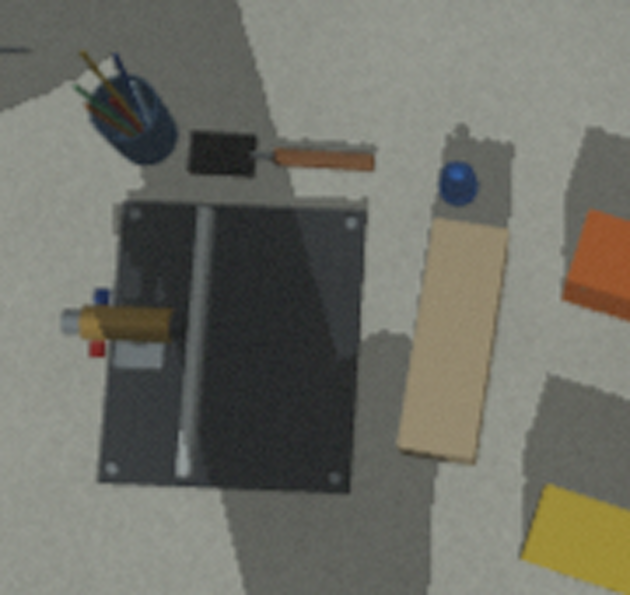

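View pics/sidec.png

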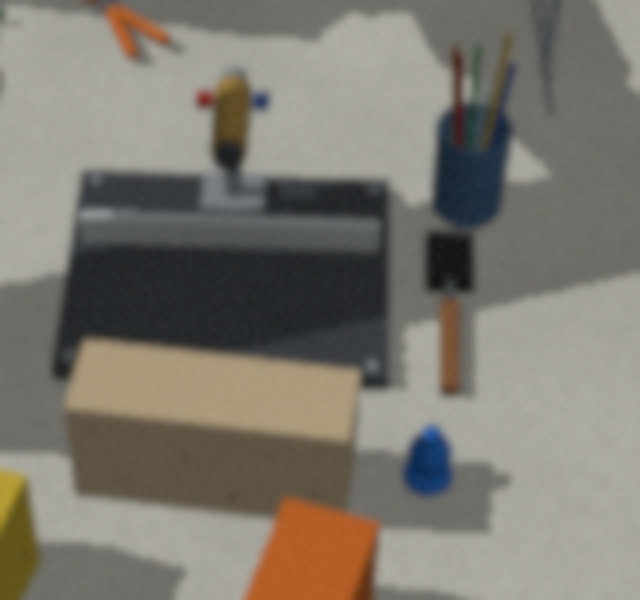

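Run:
```python
from h import *
np.set_printoptions(precision=1,suppress=True)
im=cv2.imread('pics/top0.png'); 
f=lambda p:np.array(p)/3.5+110
print('plate approx',cast('top',f([(120,203),(366,210),(350,493),(98,482)]),15))
print('brick approx',cast('top',f([(432,217),(508,230),(474,461),(397,446)]),114))
hsv=cv2.cvtColor(im,cv2.COLOR_BGR2HSV)
def comp(m,near):
    m=cv2.morphologyEx(m,cv2.MORPH_OPEN,np.ones((3,3)))
    n,l,s,c=cv2.connectedComponentsWithStats(m); k=1+np.argmin(np.hypot(*(c[1:]-near).T)); return (l==k).astype(np.uint8),s[k],c[k]
print(hsv[206,239],hsv[160,250],hsv[230,200])
m,s,c=comp(cv2.inRange(hsv,(8,55,130),(25,140,255)),(239,206)); print(s,c)
cn=max(cv2.findContours(m,0,2)[0],key=cv2.contourArea); box=cv2.boxPoints(cv2.minAreaRect(cn)); print(box)
W=cast('top',box,114); print(W, [np.linalg.norm(W[i]-W[(i+1)%4]) for i in range(4)])
m,s,c=comp(cv2.inRange(hsv,(100,140,60),(130,255,255)),(241,162)); print('orn',s,c,cast('top',c,33))
# side
im=cv2.imread('pics/side0.png'); g=lambda p:np.array(p)/4+[190,90]
print('brick top side',cast('side',g([(86,338),(360,368),(354,443),(66,410)]),114))
print('foot front',cast('side',g([(76,493),(346,520)]),0))
print('plate side',cast('side',g([(82,172),(388,180),(387,377),(57,372)]),15))
print('orn foot',cast('side',g([(430,480)]),0), 'orn top',cast('side',g([(431,427)]),66))
print('fence foot/ top',cast('side',g([(80,243),(378,250)]),15),cast('side',g([(80,220),(380,225)]),45))
```

```text
plate approx [[622.3 246.5  15. ]
 [613.7 -16.   15. ]
 [314.6  -3.3  15. ]
 [326.9 256.1  15. ]]
brick approx [[ 582.   -90.8  114. ]
 [ 568.5 -166.3  114. ]
 [ 340.5 -132.4  114. ]
 [ 355.2  -58.1  114. ]]
[ 22  64 144] [ 43  17 103] [70 18 42]
[ 224  173   31   68 1416] [239.1 206.4]
[[223.1 237.3]
 [233.5 171.8]
 [254.9 175.1]
 [244.6 240.7]]
[[ 355.7  -57.   114. ]
 [ 582.9  -90.9  114. ]
 [ 570.5 -165.6  114. ]
 [ 344.  -129.5  114. ]] [np.float64(229.73416261790194), np.float64(75.64682040665467), np.float64(229.40079837674605), np.float64(73.43291423182784)]
orn [238 157   5   5  21] [240. 159.] [[ 650.9 -111.3   33. ]]
brick top side [[ 359.7  -56.4  114. ]
 [ 585.   -89.6  114. ]
 [ 577.3 -168.9  114. ]
 [ 348.4 -134.4  114. ]]
foot front [[ 347.3 -129.8    0. ]
 [ 575.5 -159.1    0. ]]
plate side [[330.5 254.8  15. ]
 [629.2 244.2  15. ]
 [616.1 -12.1  15. ]
 [324.1  -6.   15. ]]
orn foot [[ 648.9 -116.5    0. ]] orn top [[ 645.2 -112.5   66. ]]
fence foot/ top [[334.5 156.2  15. ]
 [615.1 147.4  15. ]] [[336.8 156.   45. ]
 [615.6 149.9  45. ]]
```

```bash
python3 - <<'E'
from h import *
np.set_printoptions(precision=1,suppress=True)
im=cv2.imread('pics/top0.png'); hsv=cv2.cvtColor(im,cv2.COLOR_BGR2HSV)
def boxes(n,hsv,lo,hi,amin=200):
    m=cv2.morphologyEx(cv2.inRange(hsv,lo,hi),cv2.MORPH_OPEN,np.ones((3,3)))
    for c in cv2.findContours(m,0,2)[0]:
        if cv2.contourArea(c)>amin: yield cv2.approxPolyDP(c,4,True)[:,0]
for nm,lo,hi in (('orange',(3,150,90),(16,255,255)),('yellow',(20,150,90),(32,255,255))):
    for b in boxes('top',hsv,lo,hi):
        print(nm,b.tolist()); print(' z114',cast('top',b,114)[:,:2].tolist()); print(' z0',cast('top',b,0)[:,:2].round().tolist())
# plate: dark mask
s=cv2.imread('pics/side0.png')
E
python3 - <<'E'
import cv2
a=cv2.imread('pics/side0.png')[180:380,130:300]; cv2.imwrite('pics/sided.png',cv2.resize(a,None,fx=3,fy=3,interpolation=cv2.INTER_CUBIC))
E
```

```text
orange [[366, 201], [345, 216], [376, 267], [388, 268], [403, 255]]
 z114 [[478.0557548534082, -546.8904332464043], [426.44415464588604, -472.2997909665903], [254.72140157994212, -568.0491601068252], [251.2683005825915, -607.928573900752], [293.9570494646176, -661.0959435396408]]
 z0 [[497.0, -580.0], [441.0, -499.0], [255.0, -603.0], [251.0, -646.0], [297.0, -703.0]]
orange [[278, 171], [272, 195], [326, 213], [335, 209], [340, 190]]
 z114 [[585.0597716956408, -246.00354371717225], [500.21217229567014, -224.017762352003], [437.01489764732423, -407.7901266842231], [450.69972474099336, -439.13315392799666], [516.8885632698164, -459.1286181180653]]
 z0 [[613.0, -254.0], [521.0, -230.0], [452.0, -429.0], [467.0, -463.0], [539.0, -485.0]]
yellow [[265, 251], [260, 269], [325, 289], [329, 270]]
 z114 [[309.17709653336925, -198.05215814331217], [249.81170292916855, -180.81468016030067], [183.91696771450768, -395.126241871605], [245.55377503802848, -410.71491368856914]]
 z0 [[314.0, -202.0], [250.0, -183.0], [178.0, -415.0], [245.0, -432.0]]
```

View pics/sided.png

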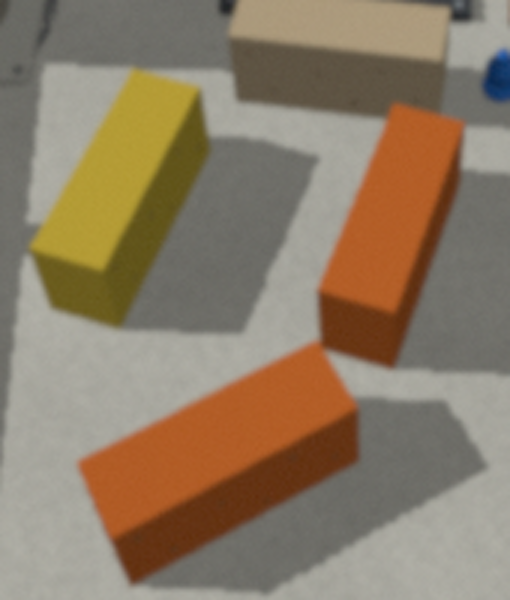

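```bash
python3 -m crank '[{"travel":[0,0,-0.2],"turn":1},{"travel":[0,0,-0.2],"turn":1},{"travel":[0,0,-0.2],"turn":1},{"travel":[0,0,0],"turn":1},{"travel":[0,0,0],"turn":1},{"travel":[0,0,0],"turn":1},{"travel":[0,0,0],"turn":1},{"travel":[0,0,0],"turn":1},{"travel":[0,0,0],"turn":1},{"travel":[0,0,0],"turn":1},{"travel":[0,0,0],"turn":1},{"travel":[0,0,0],"turn":1},{"travel":[0,0,0],"turn":0.9},{"travel":[0,0,0],"turn":0}]' 1
cat >> h.py <<'E'
# plate frame: world front-edge middle (467,-9), yaw of plate x axis = 90deg-0.035
YAW=-0.035; PX=np.array([-np.sin(YAW),np.cos(YAW)]); PY=np.array([-np.cos(YAW),-np.sin(YAW)]); O=np.array([467,-9])+100*PX
def toplate(p): d=np.array(p)[:2]-O; return np.array([d@PX,d@PY])
def toworld(x,y): return O+x*PX+y*PY
def st():
    np.set_printoptions(precision=3,suppress=True)
    o=ctrl.get_obs(); R=cv2.Rodrigues(np.array(o["orientation"]))[0]
    print('t',o["t"],'tcp',o["ee_pos"],'plate',toplate(o["ee_pos"]),'toolx yaw',np.arctan2(R[1,0],R[0,0]),'tool y yaw',np.arctan2(R[1,1],R[0,1]),'tz',R[:,2],'F',o["ft_force"],'q',o["qpos"])
    return o,R
def need(target):
    o,R=st(); print('need tool shift mm',R.T@(np.array(target)-o["ee_pos"]))
E
python3 - <<'E'
from h import *
need([463,-192,240]); print(O, toplate([463,-111]))
i=imaging.camera_info('wrist'); R=cv2.Rodrigues(i['rvec'])[0]; print('cam',-R.T@i['tvec'])
E
```

```text
t: 1.55
ee_pos: [194.1, 590.3, 265.3]
orientation: [2.316, 2.115, -0.015]
ft_force: [0.1, 0.1, 0.6]
width: 88.1
t 1.55 tcp [194.062 590.289 265.32 ] plate [489.371 293.742] toolx yaw 1.480503289187122 tool y yaw -0.09032264672149856 tz [-0.004 -0.011 -1.   ] F [0.095 0.125 0.625] q [1.234 0.396 1.609 0.    1.148 1.324]
need tool shift mm [-754.533  338.472   32.576]
[470.499  90.939] [-202.078    0.428]
cam [203.088 674.096 409.956]
```

```bash
python3 -m crank '[{"travel":[-0.4,0.9,0],"turn":-0.1},{"travel":[-0.5,0.9,0],"turn":-0.2},{"travel":[-0.6,0.8,0],"turn":-0.2},{"travel":[-0.8,0.6,0],"turn":0},{"travel":[-0.8,0.6,0],"turn":0},{"travel":[-0.9,0.4,0],"turn":0},{"travel":[-0.9,0.4,0],"turn":0},{"travel":[-0.9,0.4,0],"turn":0},{"travel":[-0.9,0.4,0],"turn":0},{"travel":[-0.9,0.3,0],"turn":0},{"travel":[-0.9,0.3,0],"turn":0},{"travel":[-0.9,0.3,0],"turn":0},{"travel":[-0.9,0.3,0],"turn":0}]'
python3 - <<'E'
from h import *
need([463,-192,240])
E
```

```text
t: 2.85
ee_pos: [518.5, 55.3, 268.1]
orientation: [2.207, 2.229, -0.011]
ft_force: [-0.2, 1.0, 0.2]
width: 88.1
t 2.85 tcp [518.485  55.34  268.063] plate [-33.898 -49.202] toolx yaw 1.5807512108687598 tool y yaw 0.009940969684412377 tz [-0.002 -0.008 -1.   ] F [-0.191  0.967  0.218] q [ 0.088  0.238  1.829 -0.009  1.077  0.083]
need tool shift mm [-246.533  -57.894   30.219]
```

```bash
python3 -m crank '[{"travel":[-0.8,-0.2,0],"turn":0.2},{"travel":[-0.8,-0.2,0],"turn":0.2},{"travel":[-0.8,-0.2,0],"turn":0},{"travel":[-0.8,-0.2,0],"turn":0},{"travel":[-0.8,-0.2,0],"turn":0},{"travel":[-0.6,-0.1,0],"turn":0},{"travel":[-0.3,0,0],"turn":0},{"travel":[0,0,0],"turn":0}]'
python3 - <<'E'
from h import *
need([463,-192,72])
E
```

```text
t: 3.65
ee_pos: [457.6, -204.2, 270.5]
orientation: [2.235, 2.197, -0.01]
ft_force: [-0.4, 0.8, 0.5]
width: 88.1
t 3.65 tcp [ 457.608 -204.156  270.46 ] plate [-295.365    2.557] toolx yaw 1.5539016433571977 tool y yaw -0.016884204029759185 tz [ 0.001 -0.01  -1.   ] F [-0.394  0.812  0.517] q [-0.439  0.2    1.873 -0.01   1.064 -0.417]
need tool shift mm [ 14.16    4.97  198.338]
```

```bash
python3 -m crank '[{"travel":[0.15,0.1,0.5],"turn":0.1},{"travel":[0.12,0,0.8],"turn":0.08},{"travel":[0,0,0.8],"turn":0},{"travel":[0,0,0.8],"turn":0},{"travel":[0,0,0.6],"turn":0},{"travel":[0,0,0.2],"turn":0},{"travel":[0,0,0],"turn":0}]'
python3 - <<'E'
from h import *
need([463,-192,72])
for n in ["side","wrist"]: cv2.imwrite(f"pics/{n}1.png",imaging.get_image(n))
E
```

```text
t: 4.35
ee_pos: [466.7, -188.3, 81.7]
orientation: [2.238, 2.187, -0.004]
ft_force: [0.1, 0.1, 0.4]
width: 88.4
t 4.35 tcp [ 466.693 -188.265   81.749] plate [-279.166   -5.966] toolx yaw 1.5478603436618694 tool y yaw -0.022862290231526503 tz [ 0.007 -0.011 -1.   ] F [0.122 0.135 0.353] q [-0.403  0.497  1.995 -0.012  0.639 -0.37 ]
need tool shift mm [-3.716 -3.675  9.764]
```

View pics/wrist1.png

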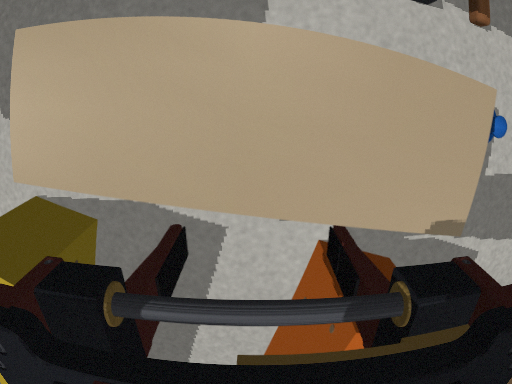

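View pics/side1.png

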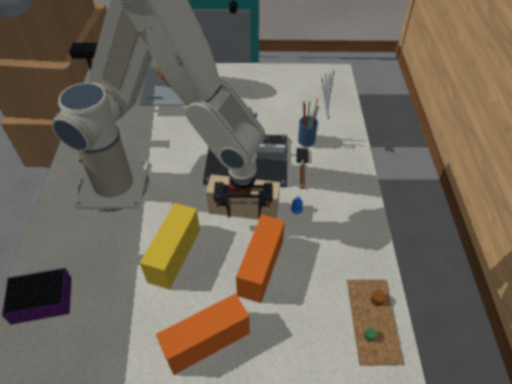

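```bash
python3 -m crank '[{"travel":[0,0,0.2],"turn":0.1},{"travel":[0.15,0,0],"turn":0},{"travel":[0.15,0,0],"turn":0},{"travel":[0.15,0,0],"turn":0},{"travel":[0.15,0,0],"turn":0},{"travel":[0.15,0,0],"turn":0},{"travel":[0.15,0,0],"turn":0},{"travel":[0.15,0,0],"turn":0},{"travel":[0.15,0,0],"turn":0}]'
python3 - <<'E'
from h import *
st()
cv2.imwrite(f"pics/wrist2.png",imaging.get_image('wrist'))
a=imaging.get_image('top'); cv2.imwrite('pics/top2.png',cv2.resize(a[110:280,110:290],None,fx=3.5,fy=3.5,interpolation=cv2.INTER_CUBIC))
E
```

```text
t: 5.35
ee_pos: [475.1, -127.2, 77.7]
orientation: [2.238, 2.164, 0.005]
ft_force: [0.1, -4.7, 2.2]
width: 87.4
t 5.35 tcp [ 475.131 -127.164   77.724] plate [-217.808  -12.261] toolx yaw 1.536908603207227 tool y yaw -0.033481364852727395 tz [ 0.022 -0.018 -1.   ] F [ 0.149 -4.721  2.175] q [-0.279  0.489  2.031 -0.021  0.595 -0.228]
```

View pics/wrist2.png

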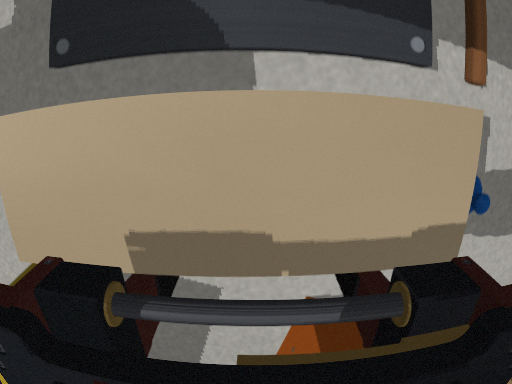

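View pics/top2.png

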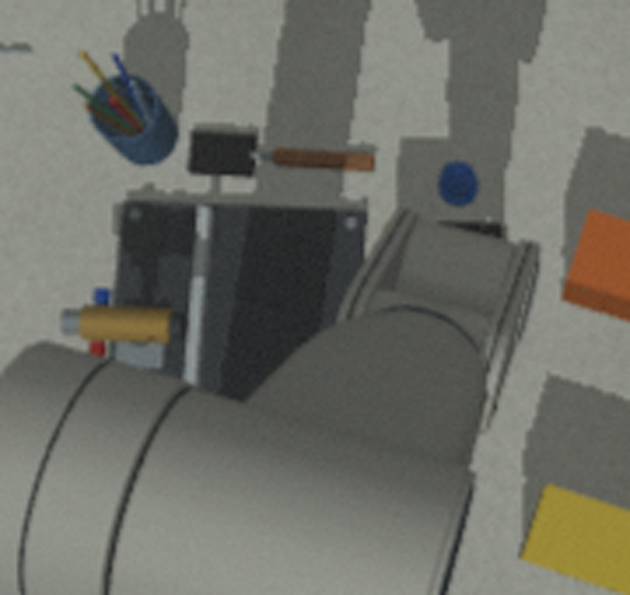

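```bash
python3 -m crank '[{"travel":[0.13,0,0],"turn":0},{"travel":[0.13,0,0],"turn":0},{"travel":[0.13,0,0],"turn":0},{"travel":[0.1,0,0],"turn":0},{"travel":[0,0,0],"turn":0}]'
python3 - <<'E'
from h import *
st()
cv2.imwrite(f"pics/wrist3.png",imaging.get_image('wrist'))
E
```

```text
t: 5.95
ee_pos: [475.9, -101.7, 77.4]
orientation: [2.236, 2.165, 0.004]
ft_force: [0.8, -2.7, -0.8]
width: 88.0
t 5.95 tcp [ 475.949 -101.653   77.428] plate [-192.283  -12.186] toolx yaw 1.5381090729196507 tool y yaw -0.03227281528355615 tz [ 0.022 -0.019 -1.   ] F [ 0.804 -2.673 -0.847] q [-0.227  0.485  2.041 -0.024  0.59  -0.174]
```

View pics/wrist3.png

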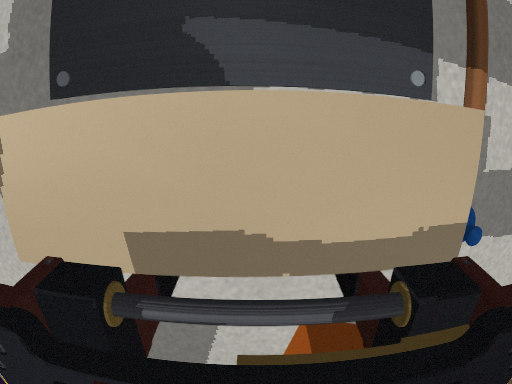

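```bash
cat >> h.py <<'E'
def wcast(uv,z,info=None):
    i=info or imaging.camera_info('wrist'); K=i["camera_matrix"]; R=cv2.Rodrigues(i["rvec"])[0]; C=-R.T@i["tvec"]
    uv=np.atleast_2d(np.float64(uv)); u=cv2.fisheye.undistortPoints(uv[:,None],K,np.zeros(4))[:,0]
    d=np.c_[u,np.ones(len(u))]@R; P=C+d*((z-C[2])/d[:,2])[:,None]; return P
def wplate(uv,z): return np.array([toplate(p) for p in wcast(uv,z)])
E
python3 - <<'E'
from h import *
np.set_printoptions(precision=1,suppress=True)
print('brick top front',wplate([(2,115),(130,96),(258,90),(380,95),(484,109)],114))
print('back',wplate([(20,262),(455,262)],114))
print('plate edge',wplate([(51,98),(130,93),(380,96),(432,100)],15))
print('paddle',wplate([(476,105)],12),'orn',wplate([(473,235)],60))
E
```

```text
brick top front [[-105.4  105.9]
 [-105.5   35.4]
 [-105.4  -12.4]
 [-105.   -58.6]
 [-104.6 -114.4]]
back [[-183.4  117.4]
 [-182.6 -115.3]]
plate edge [[ -97.5  149.6]
 [-101.8   76.8]
 [-103.8 -103.9]
 [-102.1 -150.9]]
paddle [[-100.1 -203.1]] orn [[-197.8 -179.9]]
```

```bash
python3 -m crank '[{"travel":[0.06,0,0],"turn":0},{"travel":[0.05,0,0],"turn":0},{"travel":[0,0,0],"turn":0}]'
python3 - <<'E'
from h import *
st()
E
```

```text
t: 6.3
ee_pos: [476.1, -96.7, 77.3]
orientation: [2.236, 2.165, 0.004]
ft_force: [1.1, -1.4, -2.0]
width: 87.6
t 6.3 tcp [476.095 -96.667  77.292] plate [-187.295  -12.157] toolx yaw 1.5379716273318504 tool y yaw -0.0324024996256427 tz [ 0.022 -0.019 -1.   ] F [ 1.066 -1.423 -1.96 ] q [-0.216  0.484  2.043 -0.026  0.589 -0.163]
```

```bash
python3 -m crank '[{"travel":[0.05,0,0],"turn":0},{"travel":[0.05,0,0],"turn":0}]'
python3 - <<'E'
from h import *
st()
cv2.imwrite(f"pics/wrist4.png",imaging.get_image('wrist'))
E
```

```text
t: 6.5
ee_pos: [476.5, -94.1, 78.0]
orientation: [2.236, 2.161, 0.001]
ft_force: [-8.7, -23.5, 13.4]
width: 87.6
t 6.5 tcp [476.501 -94.112  78.033] plate [-184.727  -12.474] toolx yaw 1.5364863034964513 tool y yaw -0.0337951993433997 tz [ 0.023 -0.023 -0.999] F [ -8.66  -23.52   13.442] q [-0.209  0.482  2.044 -0.031  0.588 -0.149]
```

View pics/wrist4.png

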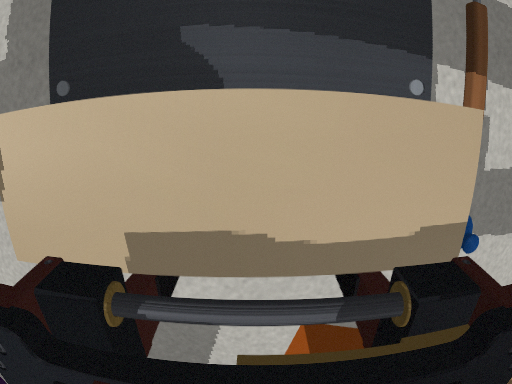

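```bash
python3 -m crank '[{"travel":[-0.15,0,0],"turn":0},{"travel":[-0.05,-0.1,-0.3],"turn":0},{"travel":[0,-0.1,-0.3],"turn":0},{"travel":[0,-0.05,-0.2],"turn":0},{"travel":[0,0,0],"turn":0}]'
python3 - <<'E'
from h import *
st()
cv2.imwrite(f"pics/wrist5.png",imaging.get_image('wrist'))
E
```

```text
t: 7.05
ee_pos: [460.3, -102.5, 118.2]
orientation: [2.243, 2.161, -0.001]
ft_force: [0.6, -0.1, 0.5]
width: 87.7
t 7.05 tcp [ 460.262 -102.535  118.223] plate [-193.714    3.461] toolx yaw 1.5333432350350635 tool y yaw -0.03709019836109625 tz [ 0.018 -0.02  -1.   ] F [ 0.632 -0.077  0.542] q [-0.235  0.391  2.057 -0.024  0.672 -0.179]
```

View pics/wrist5.png

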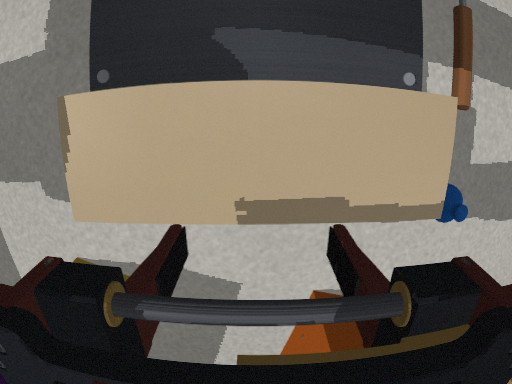

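```bash
python3 -m crank '[{"travel":[0.14,0,0],"turn":0},{"travel":[0.11,0,-0.08],"turn":0},{"travel":[0.11,0,-0.08],"turn":0},{"travel":[0.11,0,-0.08],"turn":0},{"travel":[0.12,0,-0.06],"turn":0}]'
python3 - <<'E'
from h import *
st()
cv2.imwrite(f"pics/wrist6.png",imaging.get_image('wrist'))
E
```

```text
t: 7.6
ee_pos: [461.3, -72.2, 131.4]
orientation: [2.244, 2.16, -0.006]
ft_force: [-0.9, -5.8, 5.6]
width: 87.5
t 7.6 tcp [461.265 -72.225 131.439] plate [-163.387    3.519] toolx yaw 1.532652623084574 tool y yaw -0.03778037991124298 tz [ 0.016 -0.022 -1.   ] F [-0.884 -5.804  5.639] q [-0.169  0.361  2.059 -0.029  0.702 -0.109]
```

View pics/wrist6.png

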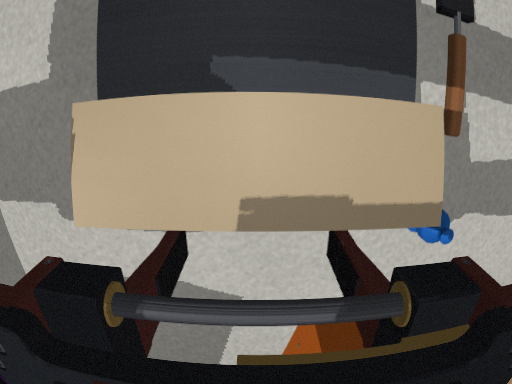

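```bash
python3 -m crank '[{"travel":[0.12,0,-0.08],"turn":0},{"travel":[0.12,0,-0.07],"turn":0},{"travel":[0.12,0,-0.05],"turn":0},{"travel":[0.12,0,-0.04],"turn":0}]'
python3 - <<'E'
from h import *
st()
cv2.imwrite(f"pics/wrist7.png",imaging.get_image('wrist'))
cv2.imwrite(f"pics/side7.png",cv2.resize(imaging.get_image('side')[90:240,170:350],None,fx=4,fy=4))
E
```

```text
t: 8.05
ee_pos: [461.6, -44.7, 143.0]
orientation: [2.244, 2.162, -0.006]
ft_force: [0.5, -0.2, 0.6]
width: 87.6
t 8.05 tcp [461.604 -44.684 142.972] plate [-135.851    4.144] toolx yaw 1.5333206505160533 tool y yaw -0.03716695505807678 tz [ 0.014 -0.021 -1.   ] F [ 0.54  -0.163  0.553] q [-0.11   0.337  2.057 -0.029  0.731 -0.052]
```

View pics/wrist7.png

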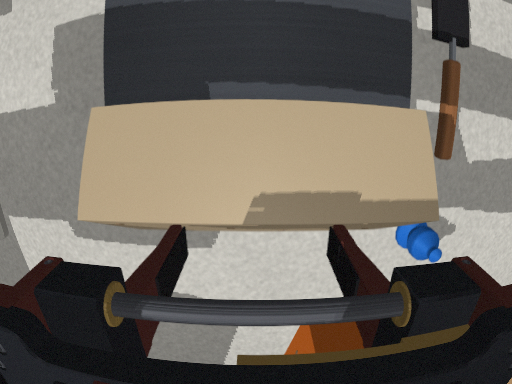

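View pics/side7.png

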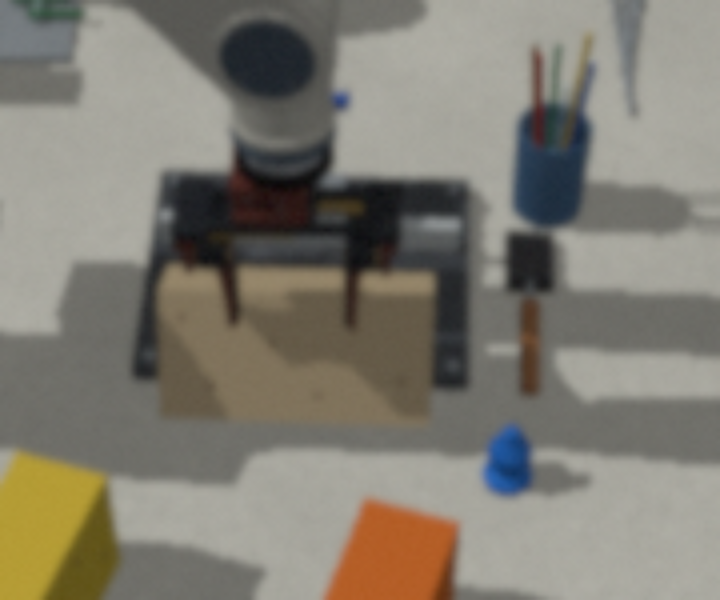

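```bash
python3 -m crank '[{"travel":[0.13,0,-0.03],"turn":0},{"travel":[0.13,0,-0.03],"turn":0},{"travel":[0.13,0,-0.02],"turn":0},{"travel":[0.13,0,-0.01],"turn":0},{"travel":[0.13,0,0],"turn":0},{"travel":[0,0,0],"turn":0}]'
python3 - <<'E'
from h import *
st()
cv2.imwrite(f"pics/wrist8.png",imaging.get_image('wrist'))
cv2.imwrite(f"pics/side8.png",cv2.resize(imaging.get_image('side')[90:240,170:350],None,fx=4,fy=4))
E
```

```text
t: 8.75
ee_pos: [462.5, -8.6, 146.9]
orientation: [2.244, 2.164, -0.006]
ft_force: [-0.1, 1.0, 0.5]
width: 87.7
t 8.75 tcp [462.465  -8.582 146.914] plate [-99.741   4.547] toolx yaw 1.534068457923651 tool y yaw -0.036442907829302186 tz [ 0.014 -0.02  -1.   ] F [-0.147  0.983  0.517] q [-0.032  0.329  2.056 -0.029  0.742  0.026]
```

View pics/wrist8.png

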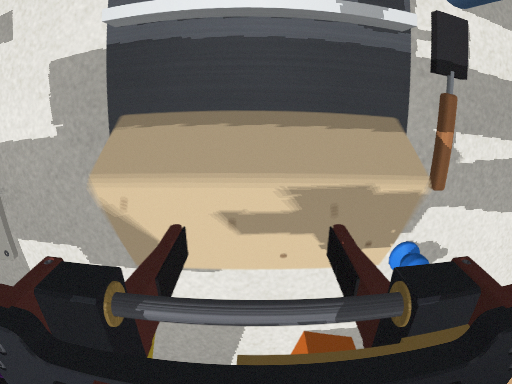

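View pics/side8.png

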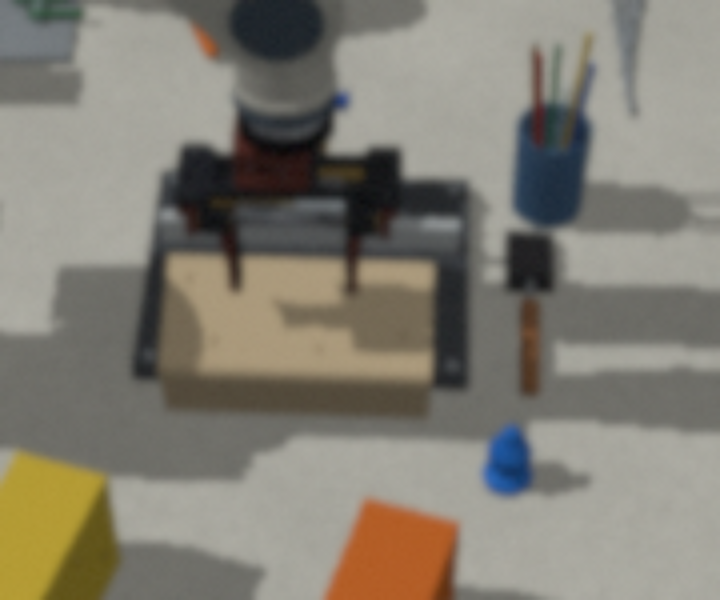

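```bash
python3 -m crank '[{"travel":[-0.2,0,-0.2],"turn":0},{"travel":[-0.4,0,-0.2],"turn":0},{"travel":[-0.4,0,0],"turn":0},{"travel":[-0.4,0,0],"turn":0},{"travel":[-0.3,0,0],"turn":0},{"travel":[0,0,0],"turn":0},{"travel":[0,0,0],"turn":0}]'
python3 - <<'E'
from h import *
st()
cv2.imwrite(f"pics/wrist9.png",imaging.get_image('wrist'))
cv2.imwrite(f"pics/side9.png",cv2.resize(imaging.get_image('side')[90:240,170:350],None,fx=4,fy=4))
E
```

```text
t: 9.55
ee_pos: [459.1, -100.9, 173.3]
orientation: [2.244, 2.16, -0.005]
ft_force: [-0.5, 0.3, -0.6]
width: 88.0
t 9.55 tcp [ 459.145 -100.881  173.314] plate [-192.1      4.635] toolx yaw 1.5325854774019871 tool y yaw -0.03785338521426501 tz [ 0.016 -0.022 -1.   ] F [-0.525  0.325 -0.584] q [-0.231  0.289  2.028 -0.024  0.804 -0.176]
```

View pics/wrist9.png

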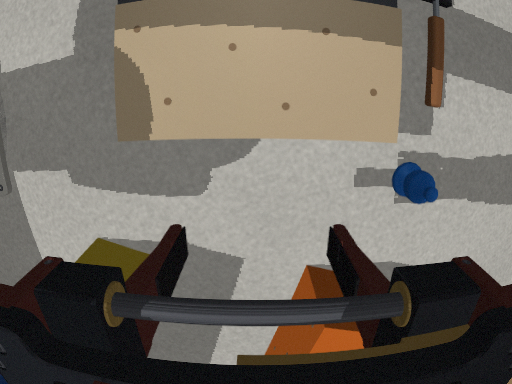

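View pics/side9.png

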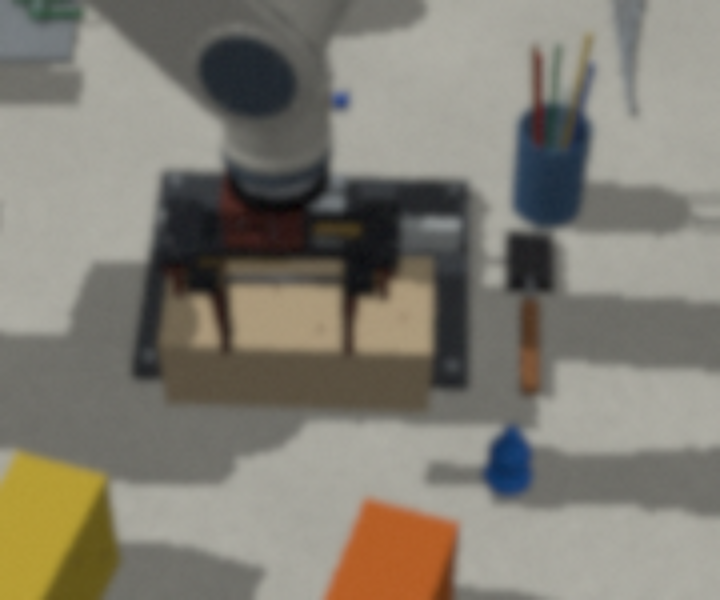

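Run:
```python
from h import *
np.set_printoptions(precision=1,suppress=True)
print('back top',wplate([(118,138),(258,139),(399,140)],91))
g=lambda p:np.array(p)/4+[170,90]
print('side top',[toplate(p) for p in cast('side',g([(165,350),(433,352)]),91)],'bottom z15',[toplate(p) for p in cast('side',g([(165,405),(430,410)]),15)])
print('orn',[toplate(p) for p in cast('side',g([(509,480)]),0)], toplate([649,-116]))
```

```text
back top [[-135.8  115.6]
 [-140.3    1.5]
 [-138.2 -116.1]]
side top [array([-143.7,  108.7]), array([-138.1, -115.9])] bottom z15 [array([-139.5,  114.7]), array([-137.4, -116.4])]
orn [array([-201.1, -184.7])] [-200.6 -185.6]
```

```bash
python3 -m crank '[{"travel":[0,0.1,0.5],"turn":0},{"travel":[0,0,0.7],"turn":0},{"travel":[0,0,0.6],"turn":0},{"travel":[0,0,0.4],"turn":0},{"travel":[0.15,0,0],"turn":0},{"travel":[0.2,0,0],"turn":0},{"travel":[0.2,0,0],"turn":0},{"travel":[0.15,0,0],"turn":0},{"travel":[0.15,0,0],"turn":0},{"travel":[0.15,0,0],"turn":0}]'
python3 - <<'E'
from h import *
st()
cv2.imwrite(f"pics/wrist10.png",imaging.get_image('wrist'))
E
```

```text
t: 10.65
ee_pos: [472.1, -45.5, 63.7]
orientation: [2.23, 2.163, 0.003]
ft_force: [-0.0, -4.2, -1.5]
width: 87.9
t 10.65 tcp [472.104 -45.512  63.749] plate [-136.311   -6.378] toolx yaw 1.540033256221217 tool y yaw -0.03017960557880068 tz [ 0.025 -0.023 -0.999] F [-0.001 -4.239 -1.505] q [-0.109  0.5    2.072 -0.04   0.542 -0.044]
```

View pics/wrist10.png

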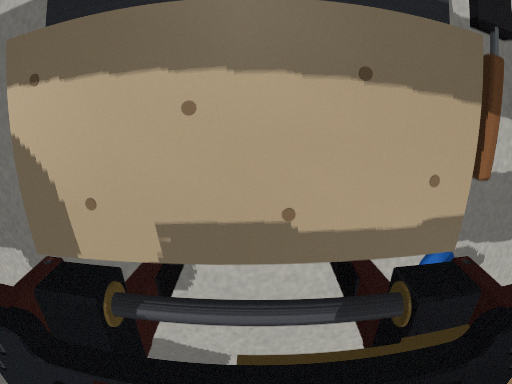

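```bash
python3 -m crank '[{"travel":[0.15,0,0],"turn":0},{"travel":[0.15,0,0],"turn":0},{"travel":[0.15,0,0],"turn":0},{"travel":[0.15,0,0],"turn":0},{"travel":[0.15,0,0],"turn":0},{"travel":[0.15,0,0],"turn":0},{"travel":[0.15,0,0],"turn":0},{"travel":[0,0,0],"turn":0}]'
python3 - <<'E'
from h import *
st()
np.set_printoptions(precision=1,suppress=True)
cv2.imwrite(f"pics/wrist11.png",imaging.get_image('wrist'))
cv2.imwrite(f"pics/side11.png",cv2.resize(imaging.get_image('side')[90:240,170:350],None,fx=4,fy=4))
E
```

```text
t: 11.5
ee_pos: [474.8, 11.3, 63.9]
orientation: [2.228, 2.163, 0.005]
ft_force: [-0.4, -0.8, 0.9]
width: 88.1
t 11.5 tcp [474.798  11.305  63.864] plate [-79.435  -7.083] toolx yaw 1.5406707587892776 tool y yaw -0.02946649782633281 tz [ 0.028 -0.024 -0.999] F [-0.433 -0.78   0.851] q [ 0.014  0.501  2.07  -0.047  0.544  0.084]
```

View pics/wrist11.png

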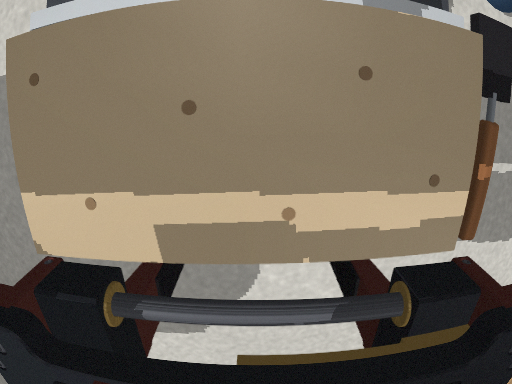

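View pics/side11.png

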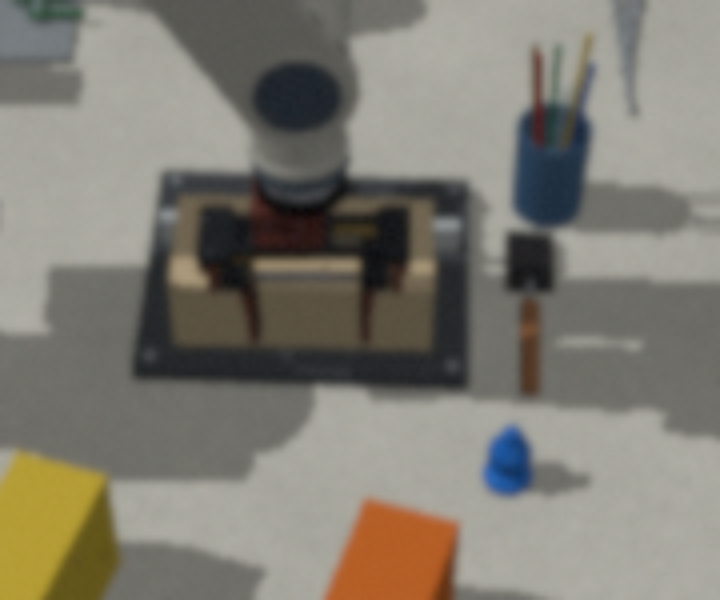

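```bash
python3 -m crank '[{"travel":[0.08,0,0],"turn":0},{"travel":[0.08,0,0],"turn":0},{"travel":[0.06,0,0],"turn":0}]'
python3 -m crank '[{"travel":[0.06,0,0],"turn":0}]'
python3 - <<'E'
from h import *
st()
E
```

```text
t: 11.9
ee_pos: [475.1, 21.0, 63.7]
orientation: [2.228, 2.161, 0.003]
ft_force: [0.5, -5.2, 2.7]
width: 87.4
t: 12.0
ee_pos: [475.2, 23.8, 63.7]
orientation: [2.228, 2.161, 0.002]
ft_force: [-0.7, -5.0, 1.2]
width: 87.9
t 12.0 tcp [475.185  23.802  63.74 ] plate [-66.931  -7.032] toolx yaw 1.5397478411698542 tool y yaw -0.03034970167028847 tz [ 0.027 -0.026 -0.999] F [-0.696 -5.008  1.246] q [ 0.042  0.502  2.068 -0.052  0.546  0.116]
```

```bash
python3 -m crank '[{"travel":[0.06,0,0],"turn":0}]'; python3 -m crank '[{"travel":[0.06,0,0],"turn":0}]'; python3 -m crank '[{"travel":[0.05,0,0],"turn":0}]'
```

```text
t: 12.1
ee_pos: [474.0, 25.2, 63.8]
orientation: [2.231, 2.159, -0.003]
ft_force: [-10.5, -32.7, 17.3]
width: 87.7
t: 12.2
ee_pos: [473.4, 25.7, 64.1]
orientation: [2.233, 2.155, -0.007]
ft_force: [-1.4, -37.2, 10.3]
width: 87.6
t: 12.3
ee_pos: [473.4, 25.7, 64.4]
orientation: [2.236, 2.15, -0.01]
ft_force: [0.3, -22.5, 3.4]
width: 87.6
```

```bash
python3 -m crank '[{"travel":[-0.2,0,0],"turn":0},{"travel":[-0.5,0,0],"turn":0},{"travel":[-0.5,0,-0.4],"turn":0},{"travel":[-0.7,0,-0.8],"turn":0},{"travel":[-0.6,0,-0.8],"turn":0},{"travel":[-0.6,0,-0.8],"turn":0},{"travel":[-0.6,0,-0.5],"turn":0},{"travel":[0,0,0],"turn":0}]'
python3 - <<'E'
from h import *
st()
cv2.imwrite(f"pics/wrist12.png",imaging.get_image('wrist'))
cv2.imwrite(f"pics/side12.png",cv2.resize(imaging.get_image('side')[90:240,170:350],None,fx=4,fy=4,interpolation=cv2.INTER_CUBIC))
a=imaging.get_image('top'); cv2.imwrite('pics/top12.png',cv2.resize(a[110:280,110:290],None,fx=3.5,fy=3.5,interpolation=cv2.INTER_CUBIC))
E
```

```text
t: 13.1
ee_pos: [461.2, -158.7, 237.8]
orientation: [2.24, 2.15, -0.012]
ft_force: [-0.4, -0.7, -0.3]
width: 87.9
t 13.1 tcp [ 461.166 -158.7    237.824] plate [-249.812    0.592] toolx yaw 1.5296521240591119 tool y yaw -0.040484119778961464 tz [ 0.02  -0.032 -0.999] F [-0.397 -0.723 -0.277] q [-0.342  0.211  1.946 -0.028  0.955 -0.285]
```

View pics/wrist12.png

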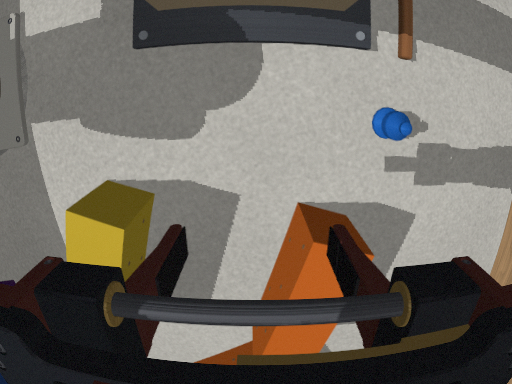

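View pics/side12.png

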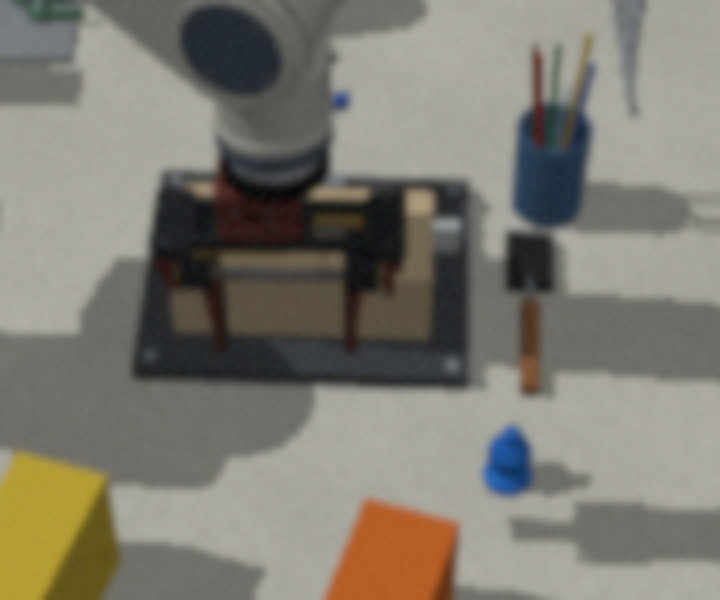

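View pics/top12.png

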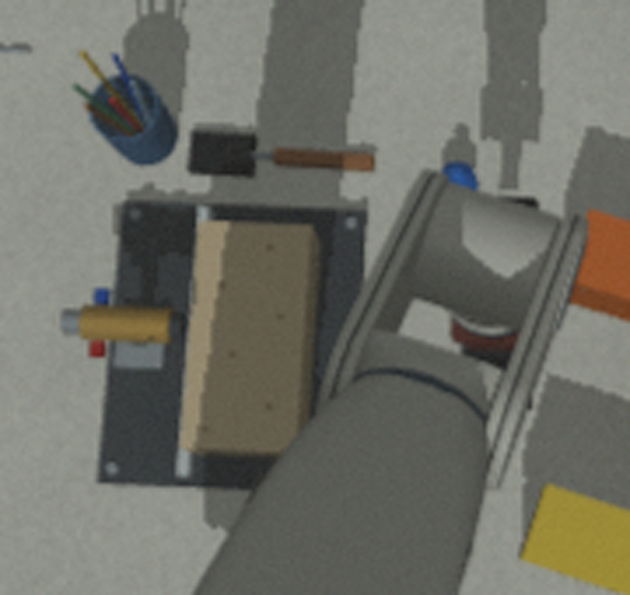

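Run:
```python
from h import *
np.set_printoptions(precision=1,suppress=True)
f=lambda p:np.array(p)/3.5+110; g=lambda p:np.array(p)/4+[170,90]
P=lambda n,uv,z:np.array([toplate(p) for p in cast(n,uv,z)])
print('front top edge',P('top',f([(199,221),(181,450)]),91))
print('back top edge',P('top',f([(313,225),(298,454)]),91))
print('fence top (right/visible ends)',P('top',f([(210,208),(188,475)]),45))
print('side back bottom',P('side',g([(172,333),(431,340)]),15),'back top',P('side',g([(170,277),(433,280)]),91))
print('fence initial foot',[toplate(p) for p in ([334.5,156.2],[615.1,147.4])])
```

```text
front top edge [[  58.4 -111.8]
 [  60.1  118.8]]
back top edge [[ -56.8 -111.2]
 [ -54.7  119.2]]
fence top (right/visible ends) [[  58.1 -136.6]
 [  61.5  140.7]]
side back bottom [[ -54.1  116.4]
 [ -54.5 -117.2]] back top [[ -58.2  112.4]
 [ -53.6 -115.9]]
fence initial foot [array([ 60.5, 138.2]), array([  61.5, -142.5])]
```

Run:
```python
from workcell import workorder
print(workorder.close_job())
```

```text
the job is handed in; nothing more can be done
None
```

The brick lies flat on the plate, flush against the fence, and I handed the job in at about 13 s of the 48 s allowed. The job reports no verdict, so what follows is my own measurement.

**What I did:**
1. I slid the brick upright against the plate's front edge with the open fingers; the force rose to about 25 N at the stop.
2. I pushed high on its face with the fingers rising as it leaned, until it tipped over and lay flat.
3. I slid it into the fence until the force reached about 39 N, then backed the arm clear.

**Last checks, in the plate frame:**

| Check | Measured | Target |
|---|---|---|
| Far face x | about 58 to 60 mm | fence at 60 mm |
| Rear face x | about -54 to -58 mm | – |
| Centre x | about 2 to 3 mm | above -2 mm |
| Centre y | about 0 to 4 mm | within ±28 mm |
| Squareness | within about 0.02 rad | 0.06 rad |

- **Other objects:** the ornament measured within about 1 mm of where it started. The paddle and the jar sat at the same pixels as in the first pictures.
- **Small disagreement:** the two cameras differ by 3–4 mm along the brick's length and on its rear top edge. That is close to the calibration accuracy and well inside the limits, except that 3–4 mm is most of the 5 mm fence tolerance. The rise in force is the surer sign of contact there.
- **Tool tilt:** the tool drifted about 0.03 rad off vertical over the pushes. I could not correct it, and it did not affect the result.

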